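# Press the lid home round its rim

## Robot

A 6-joint arm with a two-finger parallel gripper is mounted at the origin on a cart in front of the work surface, level with it; the furniture and walls round the work are solid. World frame = base frame: x ahead of the robot, y to its left, z up, the work surface at z = 0. Lengths are in m, angles in degrees, forces in N, time in s.
With the tool pointing down it reaches from about 0.3 to 0.75 m from the base axis. Payload 8.5 kg.
Tool frame: the origin (TCP) lies between the finger pads; the fingertips stand 25 mm ahead of it and the grasp point (between the pads) lies 6 mm ahead of it; x points along the fingers, y is the direction in which the jaws open and shut, and the axes are right-handed (so a half turn about x gives the same grasp; the last joint's range is limited). The gripper opens to 85 mm and grips with 20 to 120 N. Pads are 22 mm wide; open, the fingers measure 114 mm over their backs; the gripper's body (76 mm by 85 mm) begins 54 mm behind the grasp point. The pads swing forward as they close: fully open they stand 13 mm farther back than shut.
Start: joints at [-85.617, 21.807, 74.336, -0, 83.858, -12.336], TCP at [0.158, -0.527, 0.256] pointing down, gripper open.
Joint ranges: [-178.18, 178.18], [-50.72, 133.34], [12.68, 142.11], [-81.47, 261.47], [9.98, 163.14], [-165.26, 165.26]. Speed limits (degrees/s): [136.94, 136.94, 180, 180, 180, 180].

## Interface

Orientations are given as a 3x3 rotation matrix whose columns are the frame's x, y, z axes.
In Python, from rig import sensors, get_image, workorder gives the robot as it stands.
- The arm moves only by the tool arm_command, never from a script. Its argument "plan" is a list that holds one entry, the list of rows, each a list of 6 numbers: the shift along the tool's x, y, z in units of 25 mm (1.0 is 25 mm), then the turn, a rotation vector about the tool's x, y, z in units of 6 degrees (1.0 is 6 degrees). In form: [[[dx, dy, dz, ax, ay, az], ...]]. A call has 1 to 10 rows; each row is the pose to reach, as a shift and turn from the pose commanded when the call began, along the tool's axes at that moment; what a row does not reach only later rows make up. A row lasts 1/10 s, in which the tool goes at most 50 mm and 8.59 degrees, less where a joint would pass 70% of its speed; a pose out of reach is approached as far as the arm can. A call with a gripper value outside its range is refused whole. "jaw" is the closure, from 0 (fully open) to 1 (shut), set as the call begins (left out, the last holds). The fingers move at their own pace and stop on an object; "newtons" is the grip in N (left out, the last holds). Time passes only in rows, so rows that repeat a pose let the fingers close. It gives the time, the measured TCP pose, the force and the opening at its end, in the units of the state.
- sensors.observe(): the state, without advancing time (a new reading comes with each control period).
- get_image(name): name is "scene" or "top" or "wrist"; returns a dict with "img" (480x640x3 uint8, red, green, blue), "fx", "fy", "cx", "cy" (pixels), "T" (4x4, takes a point from camera to world coordinates). Camera axes: x right, y up, looking along -z (the intrinsics and any distortion apply to the point x, -y, -z); pixel columns grow to the right and rows downward; lengths in m; the calibration is good to about 2 mm. A picture is of the moment at which its call begins. There is no depth.
- workorder.close_job(): hands the job in, once; it reports no verdict.
The state is a dict: "time_s": time; "q": joint angles; "qvel": joint speeds; "joint_efforts": joint torques, N m; "position": TCP position; "tool_rot": TCP orientation; "ft_force": force on the tool from outside, world axes, zero at the start; "wrist_torque": the same for the moment, N m; "grip_width": finger opening in m.
Only numpy, scipy, OpenCV 4.12 (cv2) and the standard library are available. Lean on these libraries where they do the work, as an engineer would, in place of code of your own. Each camera call takes 0.05 s, during which the arm holds its last target. There are 200 camera calls.

## Task

The bamboo lid has only been laid on the glass dish with the lemon. Run closed fingertips along the edge of the lid from corner to corner, touching it on the way and pressing each corner down until it is home on the glass: start at the next corner clockwise (seen from above) from the one with the pull tab, go on clockwise, and finish with the tab corner, where the air gets out, so that the lid sits flush all round. Press lightly, do not lift the lid, and leave the dish and everything else where it stands.

Things in the scene. Friction and masses are not known exactly. Their poses are not given: they have to be found in the camera images.
- dish: clear glass food dish, 160 x 115 mm, 80 mm high, corners rounded 26 mm, about 0.75 kg with the lemon in it, standing loose at any yaw. Origin: centre of its underside; x along its long side, z up. The lid's underside rests on its rim (z = 80 mm) when home. Until then the seal in its mouth holds up each corner of the lid: a corner gives way under 5 to 10 N straight down and stays where it is pushed.
- lid: bamboo lid, 163 x 118 mm, flat, 13 mm thick with its white silicone flange; below, a white plug 12 mm deep stands in the dish with 2.5 mm of play. Loose, rigid, 0.26 kg. A white ribbed pull tab, 24 mm wide, sticks out 20 mm at one corner (+x +y). Origin: centre of the flange's underside, axes as the dish's, 85 mm above the worktop at first, 80 when home (top 98, then 93 mm).
- corner_tab (a point): the corner with the pull tab, on the lid's top face, 15 mm in from both edges (lid frame +65, +42.5, 13 mm); the last corner
- corner1 (a point): the next corner clockwise from the tab corner, seen from above, on the lid's top face, 15 mm in from both edges (+65, -42.5, 13 mm); the first corner; a short side joins it to the tab corner. The lid rocks: while one corner goes down, the opposite one may rise by up to 5 mm
- corner2 (a point): the second corner, clockwise from corner1 along a long side, on the lid's top face, 15 mm in from both edges (-65, -42.5, 13 mm)
- corner3 (a point): the third corner, clockwise from corner2 along a short side, on the lid's top face, 15 mm in from both edges (-65, +42.5, 13 mm)
- side12 (a point): middle of the long side from corner1 to corner2, on the top face 15 mm in from the edge (0, -42.5, 13 mm)
- side23 (a point): middle of the short side from corner2 to corner3, on the top face 15 mm in from the edge (-65, 0, 13 mm)
- side34 (a point): middle of the long side from corner3 to the tab corner, on the top face 15 mm in from the edge (0, +42.5, 13 mm)
- salt: salt shaker, 44 mm wide, 90 mm high, behind the dish under the front of a wall shelf that hangs 0.54 m above the worktop (keep the wrist below it); leave it alone. Origin: centre of its underside
- cup: white cup, 62 x 90 mm with its handle, 55 mm high, behind the dish; leave it alone. Origin: centre of its underside
- tin: small green tin, 57 mm wide, 72 mm high, left of the dish; leave it alone. Origin: centre of its underside
- spoon: teaspoon, 130 x 26 mm, 11 mm high, lying left of the dish; leave it alone. Origin: centre of its underside
Mind the look-alikes: they are no part of the job. There is more than one size of the lid; the job needs the larger.

How it is judged:
By the outcome, as a careful person would: the job done as asked, in the order asked, and still so for the second after the job is handed in, with the robot touching nothing.
It also fails if it takes over 45 s, if anything falls off the work surface, if the arm or the gripper's body presses on something with over 40 N, if the wrist force passes 120 N, or if a joint passes its speed limit or range.

## Working session

There is one attempt and no reset: what is moved stays moved. The work goes in short steps, Python scripts to look and compute and a tool call to move; the robot and the scene stay as the last step left them, time stands still between calls to the robot, and variables do not carry over. Pictures are saved under pics/ and viewed, about 8 in all and at most 12, crops included, and the job is handed in when it is done.

Besides the shell and the picture viewer there is one more tool, called after ">>>" by a JSON object that holds its "op" and its "data", one argument or row to a line. arm_command: Moves the arm, as the interface text tells. Its arguments: {"type":"object","properties":{"plan":{"type":"array","items":{"type":"array","items":{"type":"array","items":{"type":"number"}}}},"jaw":{"type":"number"},"newtons":{"type":"number"}},"required":["plan"]}

```bash
mkdir -p pics; ls
python3 - <<'E'
from rig import sensors,get_image
import cv2,numpy as np
s=sensors.observe();print(s)
for n in("top","scene"):
    d=get_image(n);cv2.imwrite(f"pics/{n}0.png",d["img"][:,:,::-1]);print(n,{k:v for k,v in d.items() if k!="img"})
E
```

```text
pics
{'time_s': 0.0, 'q': array([-8.56178135e+01,  2.18404057e+01,  7.43864462e+01,  2.25998203e-04,
        8.38576109e+01, -1.23332663e+01]), 'qvel': array([ 0.0183562 , -0.03650755, -0.0486742 , -0.00819546, -0.04723356,
       -0.10961878]), 'joint_efforts': array([ 8.31669568e-04, -4.48458874e+01, -2.31274974e+01, -1.15304128e-04,
        4.66117592e-03, -1.26463328e-05]), 'position': array([ 0.15819127, -0.52648089,  0.25570727]), 'tool_rot': array([[-1.08728418e-04,  2.87618351e-01, -9.57745098e-01],
       [ 1.47014451e-03, -9.57744023e-01, -2.87618195e-01],
       [-9.99998913e-01, -1.43929597e-03, -3.18706547e-04]]), 'ft_force': array([-0.89121992,  0.03403516,  0.96389229]), 'wrist_torque': array([-0.04675784, -0.04782652, -0.01735417]), 'grip_width': 0.0851590575657992}
top {'fx': 437.71031254225807, 'fy': 437.71031254225807, 'cx': 318.66305594865787, 'cy': 241.10263262633518, 'T': array([[ 0.02161104,  0.99303594, -0.11581274,  0.45420711],
       [-0.99969118,  0.02004249, -0.01469135,  0.33295567],
       [-0.01226786,  0.11609447,  0.99316241,  0.94041142],
       [ 0.        ,  0.        ,  0.        ,  1.        ]])}
scene {'fx': 490.92277275221244, 'fy': 490.92277275221244, 'cx': 314.29229994254797, 'cy': 229.86542289748454, 'T': array([[ 0.50352729,  0.58510929, -0.63569441, -0.06615641],
       [-0.86391138,  0.35020231, -0.3619606 , -0.00413323],
       [ 0.01083514,  0.73144067,  0.68181899,  0.76534364],
       [ 0.        ,  0.        ,  0.        ,  1.        ]])}
```

View pics/top0.png

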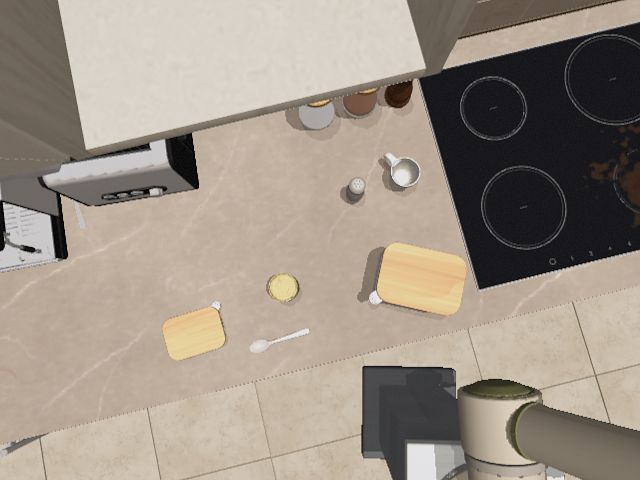

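View pics/scene0.png

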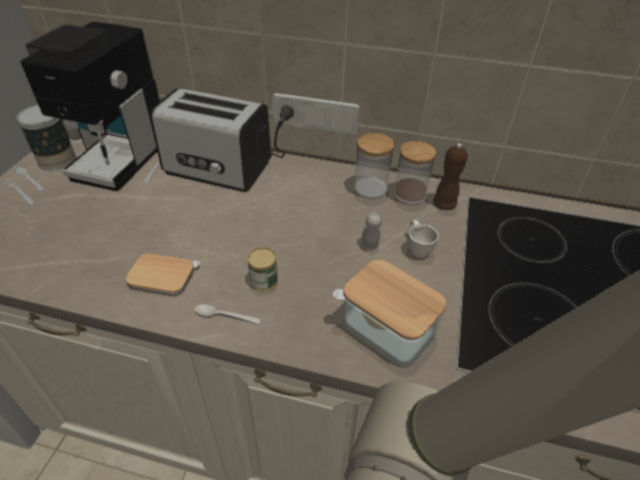

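The larger lid sits near (422,279) in the top view, with its tab at (376,297), lower left. corner1 is therefore upper left, then clockwise upper right, lower right and back to the tab. Next I'll segment the bamboo and back-project it to z≈0.098.

```bash
cat > h.py <<'E'
import numpy as np,cv2
from rig import sensors,get_image
PTS=dict(corner1=(65,-42.5),side12=(0,-42.5),corner2=(-65,-42.5),side23=(-65,0),corner3=(-65,42.5),side34=(0,42.5),tab=(65,42.5))
def ray(d,uv,z):
    uv=np.atleast_2d(uv).astype(float)
    c=np.c_[(uv[:,0]-d["cx"])/d["fx"],-(uv[:,1]-d["cy"])/d["fy"],-np.ones(len(uv))]@d["T"][:3,:3].T
    o=d["T"][:3,3]; return o+c*((z-o[2])/c[:,2])[:,None]
def proj(d,P):
    p=(np.atleast_2d(P)-d["T"][:3,3])@d["T"][:3,:3]
    return np.c_[d["cx"]-d["fx"]*p[:,0]/p[:,2],d["cy"]+d["fy"]*p[:,1]/p[:,2]]
def bamboo(d,roi):
    h=cv2.cvtColor(d["img"],cv2.COLOR_RGB2HSV); m=cv2.inRange(h,(8,70,110),(25,255,255))
    k=np.zeros_like(m);x0,y0,x1,y1=roi;k[y0:y1,x0:x1]=m[y0:y1,x0:x1]
    k=cv2.morphologyEx(k,cv2.MORPH_OPEN,np.ones((3,3),np.uint8))
    return max(cv2.findContours(k,cv2.RETR_EXTERNAL,cv2.CHAIN_APPROX_NONE)[0],key=cv2.contourArea)[:,0]
def rect(d,roi,z):
    P=ray(d,bamboo(d,roi),z)[:,:2]
    (c,wh,a)=cv2.minAreaRect((P*1000).astype(np.float32)); return c,wh,a,P
E
python3 - <<'E'
from h import *
for n,roi,tab in(("top",(365,230,480,325),(376,297)),("scene",(335,255,450,345),(339,294))):
    d=get_image(n)
    c,wh,a,P=rect(d,roi,.098); print(n,c,wh,a,P.mean(0),"tab",ray(d,tab,.09))
    b=bamboo(d,roi); print(b.min(0),b.max(0))
E
```

```text
top (485.0429992675781, 147.50393676757812) (162.98728942871094, 118.52638244628906) 78.59781646728516 [0.48454715 0.14705956] tab [[0.44732439 0.23286961 0.09      ]]
[377 242] [466 315]
scene (482.798828125, 145.9744873046875) (164.55435180664062, 120.21359252929688) 78.75987243652344 [0.48116971 0.14389779] tab [[0.44206832 0.23296694 0.09      ]]
[344 259] [446 338]
```

>>> {"op": "arm_command", "data": {
  "plan": [
    [[0,-1.5,-1.46,0.3,0,0],[0.3,-4,-3.9,0.9,0,0],[0.6,-6,-5.85,1.3,0,0],[0.9,-8,-7.8,1.7,0,0],[1.2,-10,-9.75,2.1,0,0],[1.5,-12,-11.7,2.5,0,0],[1.8,-14,-13.65,2.9,0,0],[2.1,-15.5,-15.1,3.3,0,0],[2.4,-17,-16.6,3.7,0,0],[2.4,-17.5,-17.1,4.0,0,0]]
  ],
  "jaw": 1,
  "newtons": 40
}}

```text
time_s: 1.2
position: [0.389, -0.0838, 0.2088]
tool_rot: [[0.0, -0.129, -0.992], [-0.0, -0.992, 0.129], [-1.0, 0.0, -0.0]]
ft_force: [0.5, -1.0, -0.5]
grip_width: -0.0
```

>>> {"op": "arm_command", "data": {
  "plan": [
    [[0.4,-1.8,-0.66,0.2,0,0],[0.8,-3.6,-1.32,0.4,0,0],[1.2,-5.4,-2.0,0.6,0,0],[1.6,-7.2,-2.65,0.67,0,0],[1.8,-9.0,-3.3,0.67,0,0],[1.95,-10.5,-3.86,0.67,0,0],[1.95,-11.6,-4.27,0.67,0,0],[1.95,-12.12,-4.46,0.67,0,0],[1.95,-12.12,-4.46,0.67,0,0]]
  ]
}}

```text
time_s: 2.1
position: [0.5378, 0.2015, 0.1598]
tool_rot: [[-0.0, -0.194, -0.981], [-0.0, -0.981, 0.194], [-1.0, 0.0, 0.0]]
ft_force: [-1.5, -0.1, -0.3]
grip_width: 0.0004
```

Run:
```python
from h import *
s=sensors.observe();print(s["position"],s["tool_rot"].round(3).tolist(),s["ft_force"],s["time_s"])
d=get_image("top");r=d["img"][210:350,340:500].copy()
a=np.radians(78.6);X=np.array([np.cos(a),np.sin(a)]);Y=np.array([-X[1],X[0]])
for k,(x,y) in PTS.items(): print(k,(np.array([.484,.147])+x/1e3*X+y/1e3*Y).round(4))
cv2.imwrite("pics/top1.png",cv2.resize(r[:,:,::-1],None,fx=4,fy=4))
w=get_image("wrist");cv2.imwrite("pics/w1.png",w["img"][:,:,::-1])
```

```text
[0.53775727 0.20147522 0.15977152] [[-0.0, -0.194, -0.981], [-0.0, -0.981, 0.194], [-1.0, 0.0, 0.0]] [-1.53397937 -0.14370462 -0.29309975] 2.1
corner1 [0.5385 0.2023]
side12 [0.5257 0.1386]
corner2 [0.5128 0.0749]
side23 [0.4712 0.0833]
corner3 [0.4295 0.0917]
side34 [0.4423 0.1554]
tab [0.4552 0.2191]
```

View pics/w1.png

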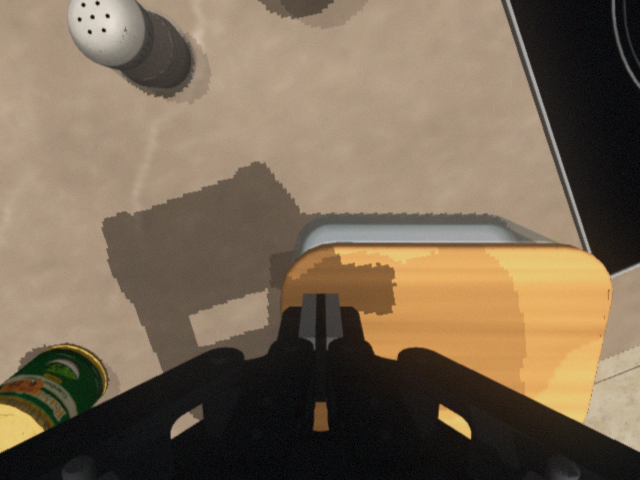

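The wrist view shows the closed tips at (322,300), above corner1 (the lid corner is at about (290,262)). The salt at (105,30) and the tin at (60,390) are clear.

>>> {"op": "arm_command", "data": {
  "plan": [
    [[0.5,0,0,0,0,0],[1.0,0,0,0,0,0],[1.25,0,0,0,0,0],[1.35,0,0,0,0,0],[1.4,0,0,0,0,0],[1.44,0,0,0,0,0],[1.48,0,0,0,0,0],[1.52,0,0,0,0,0],[1.52,0,0,0,0,0]]
  ]
}}

```text
time_s: 3.1
position: [0.5378, 0.2007, 0.1226]
tool_rot: [[0.001, -0.196, -0.981], [0.0, -0.981, 0.196], [-1.0, -0.0, -0.001]]
ft_force: [0.8, 0.6, 2.3]
grip_width: 0.0001
```

>>> {"op": "arm_command", "data": {
  "plan": [
    [[0.04,0,0,0,0,0],[0.08,0,0,0,0,0],[0.12,0,0,0,0,0],[0.16,0,0,0,0,0],[0.2,0,0,0,0,0],[0.2,0,0,0,0,0]]
  ]
}}

```text
time_s: 3.7
position: [0.539, 0.2011, 0.1187]
tool_rot: [[0.005, -0.196, -0.981], [0.001, -0.981, 0.196], [-1.0, -0.002, -0.005]]
ft_force: [2.8, 0.9, 10.1]
grip_width: 0.0003
```

>>> {"op": "arm_command", "data": {
  "plan": [
    [[0.03,0,0,0,0,0],[0.06,0,0,0,0,0],[0.06,0,0,0,0,0]]
  ]
}}

```text
time_s: 4.0
position: [0.539, 0.2011, 0.1185]
tool_rot: [[0.006, -0.196, -0.981], [0.001, -0.981, 0.196], [-1.0, -0.002, -0.006]]
ft_force: [-1.4, 1.8, 20.9]
grip_width: -0.0002
```

>>> {"op": "arm_command", "data": {
  "plan": [
    [[-0.08,0,0,0,0,0],[-0.12,0,0,0,0,0],[-0.13,0.2,0,0,0,0],[-0.14,0.5,0,0,0,0],[-0.155,0.8,0,0,0,0],[-0.17,1.1,0,0,0,0],[-0.18,1.4,0,0,0,0]]
  ]
}}

```text
time_s: 4.7
position: [0.5306, 0.1657, 0.1202]
tool_rot: [[0.0, -0.196, -0.981], [0.0, -0.981, 0.196], [-1.0, -0.0, -0.0]]
ft_force: [0.5, 3.1, 4.7]
grip_width: 0.0
```

>>> {"op": "arm_command", "data": {
  "plan": [
    [[-0.025,0.2,0,0,0,0],[-0.045,0.5,0,0,0,0],[-0.06,0.8,0,0,0,0],[-0.075,1.1,0,0,0,0],[-0.09,1.4,0,0,0,0]]
  ]
}}

```text
time_s: 5.2
position: [0.5236, 0.1313, 0.1222]
tool_rot: [[-0.001, -0.196, -0.981], [-0.0, -0.981, 0.196], [-1.0, 0.0, 0.001]]
ft_force: [0.4, 0.7, 0.3]
grip_width: -0.0001
```

>>> {"op": "arm_command", "data": {
  "plan": [
    [[0.0,-0.3,0,0,0,0],[0.03,-0.3,0,0,0,0],[0.045,-0.3,0,0,0,0],[0.045,-0.3,0,0,0,0]]
  ]
}}

```text
time_s: 5.6
position: [0.5255, 0.1397, 0.1213]
tool_rot: [[0.0, -0.195, -0.981], [0.0, -0.981, 0.195], [-1.0, -0.0, -0.0]]
ft_force: [-0.0, 1.2, 1.7]
grip_width: 0.0
```

>>> {"op": "arm_command", "data": {
  "plan": [
    [[-0.008,0.2,0,0,0,0],[-0.021,0.5,0,0,0,0],[-0.034,0.8,0,0,0,0],[-0.047,1.1,0,0,0,0],[-0.06,1.4,0,0,0,0]]
  ]
}}

```text
time_s: 6.1
position: [0.5183, 0.1042, 0.1229]
tool_rot: [[0.0, -0.196, -0.981], [-0.0, -0.981, 0.196], [-1.0, 0.0, -0.0]]
ft_force: [-0.1, -0.3, 0.2]
grip_width: 0.0001
```

>>> {"op": "arm_command", "data": {
  "plan": [
    [[0.015,0.2,0,0,0,0],[0.01,0.5,0,0,0,0],[0.0,0.8,0,0,0,0],[-0.01,1.1,0,0,0,0],[-0.015,1.2,0,0,0,0]]
  ]
}}

```text
time_s: 6.6
position: [0.5123, 0.0747, 0.123]
tool_rot: [[-0.001, -0.197, -0.98], [-0.0, -0.98, 0.197], [-1.0, 0.0, 0.001]]
ft_force: [-0.2, 0.4, 0.3]
grip_width: 0.0001
```

>>> {"op": "arm_command", "data": {
  "plan": [
    [[0.04,0,0,0,0,0],[0.08,0,0,0,0,0],[0.12,0,0,0,0,0],[0.16,0,0,0,0,0],[0.2,0,0,0,0,0],[0.24,0,0,0,0,0],[0.24,0,0,0,0,0]]
  ]
}}

```text
time_s: 7.3
position: [0.5134, 0.0755, 0.1185]
tool_rot: [[0.003, -0.196, -0.981], [-0.001, -0.981, 0.196], [-1.0, 0.0, -0.003]]
ft_force: [0.5, -3.8, 14.5]
grip_width: -0.0001
```

>>> {"op": "arm_command", "data": {
  "plan": [
    [[-0.03,0,0,0,0,0],[-0.055,0,0,0,0,0],[-0.065,0,0.15,0,0,0],[-0.08,0,0.4,0,0,0],[-0.095,0,0.65,0,0,0],[-0.11,0,0.9,0,0,0]]
  ]
}}

```text
time_s: 7.9
position: [0.4901, 0.0803, 0.12]
tool_rot: [[0.001, -0.196, -0.981], [0.0, -0.981, 0.196], [-1.0, -0.0, -0.001]]
ft_force: [3.8, 0.0, 4.9]
grip_width: -0.0002
```

>>> {"op": "arm_command", "data": {
  "plan": [
    [[-0.02,0,0.15,0,0,0],[-0.04,0,0.4,0,0,0],[-0.058,0,0.65,0,0,0],[-0.068,0,0.8,0,0,0]]
  ]
}}

```text
time_s: 8.3
position: [0.4697, 0.0841, 0.1213]
tool_rot: [[-0.002, -0.196, -0.981], [0.0, -0.981, 0.196], [-1.0, 0.0, 0.002]]
ft_force: [0.3, -0.2, 1.3]
grip_width: -0.0003
```

>>> {"op": "arm_command", "data": {
  "plan": [
    [[0.0,0,0.1,0,0,0],[-0.012,0,0.35,0,0,0],[-0.026,0,0.6,0,0,0],[-0.04,0,0.85,0,0,0]]
  ]
}}

```text
time_s: 8.7
position: [0.4493, 0.0882, 0.1225]
tool_rot: [[-0.001, -0.196, -0.981], [0.0, -0.981, 0.196], [-1.0, 0.0, 0.001]]
ft_force: [0.2, 0.3, 0.6]
grip_width: -0.0001
```

>>> {"op": "arm_command", "data": {
  "plan": [
    [[0.0,0,0.15,0,0,0],[-0.01,0,0.4,0,0,0],[-0.025,0,0.65,0,0,0],[-0.03,0,0.8,0,0,0]]
  ]
}}

```text
time_s: 9.1
position: [0.4299, 0.0921, 0.1234]
tool_rot: [[-0.0, -0.196, -0.981], [0.0, -0.981, 0.196], [-1.0, 0.0, 0.0]]
ft_force: [0.2, 0.4, 0.4]
grip_width: 0.0002
```

>>> {"op": "arm_command", "data": {
  "plan": [
    [[0.04,0,0,0,0,0],[0.08,0,0,0,0,0],[0.12,0,0,0,0,0],[0.16,0,0,0,0,0],[0.2,0,0,0,0,0],[0.25,0,0,0,0,0],[0.25,0,0,0,0,0]]
  ]
}}

```text
time_s: 9.8
position: [0.4301, 0.0918, 0.118]
tool_rot: [[-0.001, -0.196, -0.981], [-0.001, -0.981, 0.196], [-1.0, 0.001, 0.0]]
ft_force: [-7.9, -2.8, 20.0]
grip_width: -0.0002
```

>>> {"op": "arm_command", "data": {
  "plan": [
    [[-0.03,0,0,0,0,0],[-0.06,0,0,0,0,0],[-0.07,-0.2,0,0,0,0],[-0.085,-0.5,0,0,0,0],[-0.1,-0.8,0,0,0,0],[-0.115,-1.1,0,0,0,0]]
  ]
}}

```text
time_s: 10.4
position: [0.436, 0.1198, 0.1199]
tool_rot: [[-0.0, -0.196, -0.981], [0.0, -0.981, 0.196], [-1.0, -0.0, 0.0]]
ft_force: [0.2, 0.4, -0.4]
grip_width: 0.0
```

>>> {"op": "arm_command", "data": {
  "plan": [
    [[0.02,-0.1,0,0,0,0],[0.035,-0.3,0,0,0,0],[0.035,-0.5,0,0,0,0]]
  ]
}}

```text
time_s: 10.7
position: [0.4387, 0.131, 0.1196]
tool_rot: [[0.001, -0.196, -0.981], [-0.002, -0.981, 0.196], [-1.0, 0.001, -0.001]]
ft_force: [-0.9, -5.2, 6.7]
grip_width: -0.0
```

>>> {"op": "arm_command", "data": {
  "plan": [
    [[-0.025,-0.1,0,0,0,0],[-0.04,-0.4,0,0,0,0],[-0.052,-0.7,0,0,0,0],[-0.065,-1.0,0,0,0,0]]
  ]
}}

```text
time_s: 11.1
position: [0.4433, 0.1564, 0.1207]
tool_rot: [[0.0, -0.196, -0.981], [0.0, -0.981, 0.196], [-1.0, -0.0, -0.0]]
ft_force: [-0.2, -0.9, 1.4]
grip_width: 0.0002
```

>>> {"op": "arm_command", "data": {
  "plan": [
    [[-0.004,-0.2,0,0,0,0],[-0.015,-0.5,0,0,0,0],[-0.027,-0.8,0,0,0,0],[-0.038,-1.1,0,0,0,0],[-0.05,-1.4,0,0,0,0]]
  ]
}}

```text
time_s: 11.6
position: [0.4501, 0.1907, 0.1219]
tool_rot: [[-0.0, -0.196, -0.981], [0.0, -0.981, 0.196], [-1.0, -0.0, 0.0]]
ft_force: [0.2, -0.4, 1.0]
grip_width: 0.0001
```

>>> {"op": "arm_command", "data": {
  "plan": [
    [[-0.004,-0.2,0,0,0,0],[-0.014,-0.5,0,0,0,0],[-0.026,-0.8,0,0,0,0],[-0.036,-1.1,0,0,0,0],[-0.036,-1.1,0,0,0,0]]
  ]
}}

```text
time_s: 12.1
position: [0.4556, 0.218, 0.1229]
tool_rot: [[0.0, -0.195, -0.981], [0.001, -0.981, 0.195], [-1.0, -0.001, -0.0]]
ft_force: [0.0, 0.8, 1.8]
grip_width: -0.0
```

>>> {"op": "arm_command", "data": {
  "plan": [
    [[0.04,0,0,0,0,0],[0.08,0,0,0,0,0],[0.12,0,0,0,0,0],[0.16,0,0,0,0,0],[0.2,0,0,0,0,0],[0.23,0,0,0,0,0],[0.23,0,0,0,0,0]]
  ]
}}

```text
time_s: 12.8
position: [0.4556, 0.2171, 0.1178]
tool_rot: [[0.001, -0.196, -0.981], [0.0, -0.981, 0.196], [-1.0, -0.0, -0.001]]
ft_force: [-0.6, 2.3, 12.3]
grip_width: -0.0
```

>>> {"op": "arm_command", "data": {
  "plan": [
    [[0.03,0,0,0,0,0],[0.03,0,0,0,0,0]]
  ]
}}

```text
time_s: 13.0
position: [0.4556, 0.2171, 0.1178]
tool_rot: [[0.002, -0.196, -0.981], [0.0, -0.981, 0.196], [-1.0, -0.001, -0.001]]
ft_force: [-4.7, 1.5, 19.4]
grip_width: 0.0001
```

>>> {"op": "arm_command", "data": {
  "plan": [
    [[-0.1,0,0,0,0,0],[-0.2,0,0,0,0,0],[-0.6,0,0,0,0,0],[-1.5,0,0,0,0,0],[-3,0,0,0,0,0],[-4.5,1.5,0.5,0,0,0],[-5,3,1.5,0,0,0],[-5,4.5,2.5,0,0,0],[-5,6,3,0,0,0],[-5,6,3,0,0,0]]
  ]
}}

```text
time_s: 14.0
position: [0.3504, 0.0824, 0.2419]
tool_rot: [[-0.0, -0.2, -0.98], [-0.001, -0.98, 0.2], [-1.0, 0.001, 0.0]]
ft_force: [0.3, -0.3, -0.7]
grip_width: -0.0002
```

>>> {"op": "arm_command", "data": {
  "plan": [
    [[0,1.8,0,0,0,0],[0,3.6,0,0,0,0],[0,5.4,0,0,0,0],[0,6,0,0,0,0],[0,6,0,0,0,0]]
  ]
}}

```text
time_s: 14.5
position: [0.3233, -0.064, 0.2416]
tool_rot: [[0.0, -0.2, -0.98], [-0.0, -0.98, 0.2], [-1.0, 0.0, -0.0]]
ft_force: [-0.4, -0.3, -0.4]
grip_width: 0.0001
```

Run:
```python
from h import *
print(sensors.observe()["ft_force"])
for n,roi in(("top",(365,230,480,325)),("scene",(335,255,450,345))):
    d=get_image(n); o=cv2.imread(f"pics/{n}0.png")
    c,wh,a,P=rect(d,roi,.093); print(n,c,wh,a)
    x0,y0,x1,y1=(340,230,490,350)
    s=np.hstack([o[y0:y1,x0:x1],d["img"][y0:y1,x0:x1,::-1]]); cv2.imwrite(f"pics/{n}2.png",cv2.resize(s,None,fx=2.6,fy=4))
```

```text
[-0.40934892 -0.28830381 -0.40319951]
top (485.23974609375, 148.1387939453125) (163.21824645996094, 118.68792724609375) 78.51689147949219
scene (463.96783447265625, 112.3250732421875) (89.08229064941406, 99.78797149658203) 78.97135162353516
```

View pics/scene2.png

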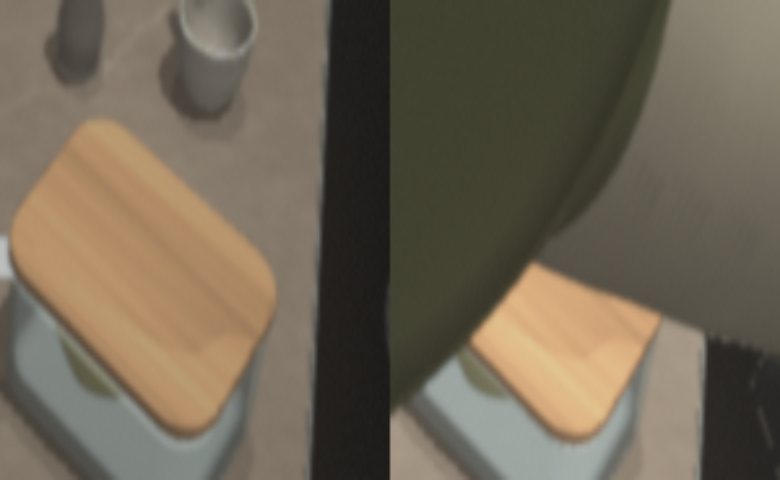

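The right half shows the arm still covering the lid in the scene view. I'll move farther off, then check the tilt.

>>> {"op": "arm_command", "data": {
  "plan": [
    [[0,1.5,0,0,0,0],[0,3,0,0,0,0],[0,4.5,0,0,0,0],[0,6,0,0,0,0],[0,7.5,0,0,0,0],[0,9,0.5,0,0,0],[0,10.5,1,0,0,0],[0,12,1,0,0,0],[0,12.5,1,0,0,0],[0,12.5,1,0,0,0]]
  ]
}}

```text
time_s: 15.6
position: [0.2381, -0.3643, 0.241]
tool_rot: [[-0.0, -0.196, -0.981], [0.001, -0.981, 0.196], [-1.0, -0.001, 0.0]]
ft_force: [-0.1, 0.4, 0.1]
grip_width: -0.0001
```

Run:
```python
from h import *
print(sensors.observe()["ft_force"],sensors.observe()["position"])
from scipy.optimize import least_squares
from scipy.spatial import cKDTree
from scipy.spatial.transform import Rotation as R
# rounded outline of top face
w,h,r=81.5,59,26; t=np.linspace(0,2*np.pi,721)
cor=np.c_[np.sign(np.cos(t))*(w-r)+r*np.cos(t),np.sign(np.sin(t))*(h-r)+r*np.sin(t)]
cor=np.vstack([np.linspace(a,b,8,endpoint=False) for a,b in zip(cor[:-1],cor[1:])])
O=np.c_[cor,0*t[:1].repeat(len(cor))]/1e3
C=np.array([[x,y,0] for x,y in PTS.values()])/1e3
ds={n:get_image(n) for n in("top","scene")}; rois=dict(top=(365,230,480,325),scene=(335,255,450,345))
import copy
for lab in("before","after"):
    obs={}
    for n in ds:
        d=dict(ds[n]); 
        if lab=="before": d["img"]=cv2.imread(f"pics/{n}0.png")[:,:,::-1].copy()
        obs[n]=bamboo(d,rois[n])
        x0,y0,x1,y1=rois[n]
    def pose(p): return O@R.from_euler("ZYX",[np.radians(78.6)+p[3],p[4],p[5]]).as_matrix().T+p[:3]
    def res(p):
        return np.concatenate([np.clip(cKDTree(proj(ds[n],pose(p))).query(obs[n])[0],0,3) for n in obs])
    s=least_squares(res,[.484,.147,.095,0,0,0],x_scale=[.01,.01,.01,.05,.05,.05],diff_step=1e-3)
    M=R.from_euler("ZYX",[np.radians(78.6)+s.x[3],s.x[4],s.x[5]]).as_matrix()
    print(lab,s.x.round(4),"rms",np.sqrt(np.mean(s.fun**2)).round(2)); print({k:round(1e3*z,1) for k,z in zip(PTS,(C@M.T+s.x[:3])[:,2])})
v=[ds["scene"]["img"][250:370,320:470],ds["top"]["img"][230:350,355:505]]
cv2.imwrite("pics/f3.png",cv2.resize(np.hstack(v)[:,:,::-1],None,fx=2.6,fy=2.6,interpolation=cv2.INTER_CUBIC))
```

```text
[-0.12121827  0.38469735  0.09495481] [ 0.23814414 -0.36432153  0.24102321]
before [ 0.4853  0.1469  0.0944  0.0079 -0.0137  0.0033] rms 1.63
{'corner1': np.float64(95.1), 'side12': np.float64(94.3), 'corner2': np.float64(93.4), 'side23': np.float64(93.5), 'corner3': np.float64(93.6), 'side34': np.float64(94.5), 'tab': np.float64(95.4)}
after [ 0.4855  0.1469  0.0886 -0.0021 -0.0352  0.002 ] rms 1.85
{'corner1': np.float64(90.8), 'side12': np.float64(88.5), 'corner2': np.float64(86.2), 'side23': np.float64(86.3), 'corner3': np.float64(86.4), 'side34': np.float64(88.7), 'tab': np.float64(90.9)}
```

View pics/f3.png

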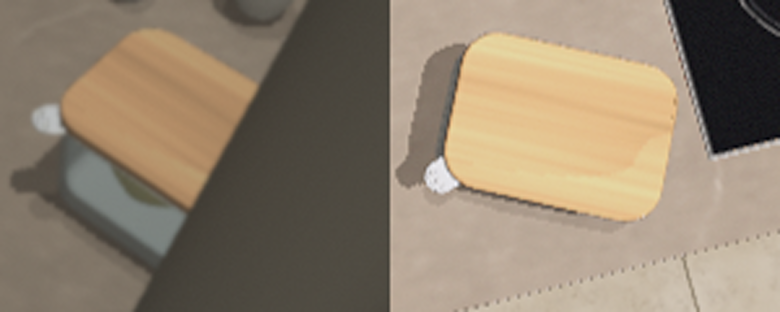

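In this view the arm still hides the lid's right side. I'll go back to about the start pose so before and after can be compared pixel by pixel.

>>> {"op": "arm_command", "data": {
  "plan": [
    [[-0.1,1.5,0.4,0,0,0],[-0.2,3,0.8,0,0,0],[-0.3,4.5,1.2,0,0,0],[-0.5,6,1.6,0,0,0],[-0.6,7,1.9,0,0,0],[-0.6,7,1.9,0,0,0]]
  ]
}}

```text
time_s: 16.3
position: [0.1564, -0.5273, 0.2563]
tool_rot: [[-0.0, -0.196, -0.981], [-0.0, -0.981, 0.196], [-1.0, 0.0, 0.0]]
ft_force: [0.5, 0.3, 0.5]
grip_width: 0.0003
```

Run:
```python
from h import *
a=np.radians(78.6);X=np.array([np.cos(a),np.sin(a)]);Y=np.array([-X[1],X[0]])
d=get_image("scene");g1=cv2.cvtColor(d["img"],cv2.COLOR_RGB2GRAY);g0=cv2.cvtColor(cv2.imread("pics/scene0.png"),cv2.COLOR_BGR2GRAY)
t=get_image("top")
print("top after",rect(t,(365,230,480,325),.093)[:3])
# corner extremes (radius mid-point of rounded corner), patches
for k,(sx,sy) in dict(c1=(1,-1),c2=(-1,-1),c3=(-1,1),tab=(1,1)).items():
    p=np.array([*(np.array([.484,.147])+sx*.0739*X+sy*.0514*Y),.098]); q=proj(d,p)[0]; e=proj(d,p-[0,0,.005])[0]-q
    u,v=q.round().astype(int); T=g0[v-9:v+10,u-9:u+10]; S=g1[v-15:v+16,u-15:u+16]
    m=cv2.matchTemplate(cv2.resize(S,None,fx=5,fy=5,interpolation=cv2.INTER_CUBIC),cv2.resize(T,None,fx=5,fy=5,interpolation=cv2.INTER_CUBIC),cv2.TM_CCOEFF_NORMED)
    _,s,_,l=cv2.minMaxLoc(m); print(k,(u,v),"shift",(np.array(l)/5-6).round(1),"expected for 5mm drop",e.round(1),"score",round(s,3))
diff=cv2.absdiff(g0,g1);diff[365:]=0
print("static shift elsewhere >25:",[(tuple(map(int,cv2.boundingRect(c)))) for c in cv2.findContours((cv2.morphologyEx(diff,cv2.MORPH_OPEN,np.ones((3,3)))>25).astype(np.uint8),cv2.RETR_EXTERNAL,cv2.CHAIN_APPROX_NONE)[0]])
s=np.hstack([cv2.imread("pics/scene0.png")[250:370,320:470],d["img"][250:370,320:470,::-1]])
cv2.imwrite("pics/f4.png",cv2.resize(s,None,fx=2.6,fy=2.6,interpolation=cv2.INTER_CUBIC))
```

```text
top after ((485.21881103515625, 148.08389282226562), (163.32046508789062, 118.65137481689453), 78.73749542236328)
c1 (np.int64(377), np.int64(258)) shift [-0.6  1. ] expected for 5mm drop [-0.3  1.8] score 0.986
c2 (np.int64(446), np.int64(300)) shift [-0.8  1.2] expected for 5mm drop [-0.6  1.8] score 0.99
c3 (np.int64(413), np.int64(337)) shift [-0.8  1.4] expected for 5mm drop [-0.5  1.8] score 0.973
tab (np.int64(343), np.int64(290)) shift [-0.4  1.8] expected for 5mm drop [-0.1  1.8] score 0.982
static shift elsewhere >25: [(339, 299, 4, 3)]
```

View pics/f4.png

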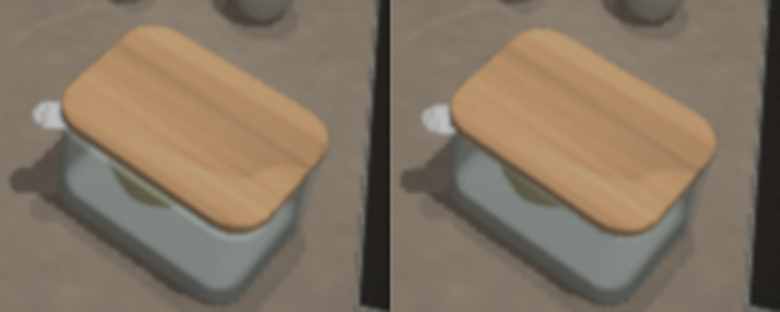

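The before/after pair shows the lid lower and level with the glass all round, and the dish in the same place. The corner shifts are coarse (1.0 to 1.8 px), so I'll fit the outline properly, since my earlier fit had a bad step size.

Run:
```python
from h import *
from scipy.optimize import least_squares
from scipy.spatial.transform import Rotation as R
def model(r):
    t=np.arange(0,360,3)+1.5; t=np.radians(t); w,h=81.5,59
    c=np.c_[np.sign(np.cos(t))*(w-r)+r*np.cos(t),np.sign(np.sin(t))*(h-r)+r*np.sin(t)]; return np.c_[c,0*t]/1e3
C=np.array([[x,y,0] for x,y in PTS.values()])/1e3
rois=dict(top=(365,230,480,325),scene=(335,255,450,345))
ds={n:get_image(n) for n in rois}
def seg(a,b,P):
    ab=b-a; t=np.clip(((P[:,None]-a)*ab).sum(2)/(ab**2).sum(1),0,1); v=P[:,None]-a-t[...,None]*ab
    dd=(v**2).sum(2); i=dd.argmin(1); j=np.arange(len(P)); cr=ab[i,0]*v[j,i,1]-ab[i,1]*v[j,i,0]
    return np.sqrt(dd[j,i])*np.sign(cr)
sc=np.array([.01,.01,.01,.1,.1,.1,10,1,1,1,1])
for lab in("before","after"):
    obs={}
    for n in ds:
        d=dict(ds[n])
        if lab=="before": d["img"]=cv2.imread(f"pics/{n}0.png")[:,:,::-1].copy()
        S=4; d["img"]=cv2.resize(np.ascontiguousarray(d["img"]),None,fx=S,fy=S,interpolation=cv2.INTER_CUBIC)
        obs[n]=(bamboo(d,tuple(S*v for v in rois[n]))[::3]+.5)/S-.5
    def M(p): return R.from_euler("ZYX",[np.radians(78.6)+p[3],p[4],p[5]]).as_matrix()
    def res(q):
        p=q*sc; W=model(p[6])@M(p).T+p[:3]; o=[]
        for i,n in enumerate(obs):
            m=proj(ds[n],W)+(p[7:9] if n=="scene" else 0); o.append(seg(m,np.roll(m,-1,0),obs[n]))
        return np.concatenate(o+[p[7:9]*OFFW-OFF*OFFW])
    if lab=="before": OFF=np.zeros(2); OFFW=3.
    else: OFFW=1e3
    s=least_squares(res,np.array([.484,.147,.096,0,0,0,22,0,0,0,0])/sc,loss="soft_l1",diff_step=1e-4)
    p=s.x*sc
    if lab=="before": OFF=p[7:9]
    print(lab,p.round(4),"rms",np.sqrt(np.mean(s.fun[:-2]**2)).round(2)); print({k:float(round(1e3*z,1)) for k,z in zip(PTS,(C@M(p).T+p[:3])[:,2])})
```

```text
before [ 4.84900e-01  1.47300e-01  9.75000e-02  4.30000e-03 -1.38000e-02
 -1.91000e-02  2.79755e+01  1.92200e-01  1.01370e+00  0.00000e+00
  0.00000e+00] rms 0.2
{'corner1': 99.2, 'side12': 98.4, 'corner2': 97.5, 'side23': 96.6, 'corner3': 95.8, 'side34': 96.7, 'tab': 97.6}
after [ 4.85100e-01  1.48100e-01  9.31000e-02  5.90000e-03 -1.12000e-02
 -2.55000e-02  2.79188e+01  1.92200e-01  1.01370e+00  0.00000e+00
  0.00000e+00] rms 0.21
{'corner1': 94.9, 'side12': 94.1, 'corner2': 93.4, 'side23': 92.3, 'corner3': 91.3, 'side34': 92.0, 'tab': 92.7}
```

Measured against the "before" fit, the corners dropped 4.3, 4.1, 4.5 and 4.9 mm, with about 0.5 mm of noise. A contact-free check will sharpen this: I'll hover at the same pose as the first wrist picture and compare the lid outline there.

>>> {"op": "arm_command", "data": {
  "plan": [
    [[0,-1.5,-0.44,0,0,0],[0,-3.3,-0.97,0,0,0],[0.3,-5.1,-1.49,0,0,0],[0.6,-6.9,-2.02,0,0,0],[0.9,-8.7,-2.55,0,0,0],[1.2,-10.5,-3.07,0,0,0],[1.5,-12.3,-3.6,0,0,0],[1.8,-14.1,-4.13,0,0,0],[2.0,-15.9,-4.65,0,0,0],[2.0,-17.6,-5.15,0,0,0]]
  ]
}}

```text
time_s: 17.5
position: [0.3687, -0.1167, 0.2062]
tool_rot: [[-0.0, -0.195, -0.981], [0.0, -0.981, 0.195], [-1.0, -0.0, 0.0]]
ft_force: [2.2, -1.8, -0.1]
grip_width: 0.0003
```

>>> {"op": "arm_command", "data": {
  "plan": [
    [[0.2,-1.8,-0.53,0,0,0],[0.4,-3.6,-1.05,0,0,0],[0.6,-5.4,-1.58,0,0,0],[0.9,-7.2,-2.11,0,0,0],[1.2,-9.0,-2.63,0,0,0],[1.5,-10.8,-3.16,0,0,0],[1.7,-12.4,-3.63,0,0,0],[1.86,-13.6,-3.98,0,0,0],[1.86,-14.0,-4.1,0,0,0],[1.86,-14.0,-4.1,0,0,0]]
  ]
}}

```text
time_s: 18.5
position: [0.5373, 0.2044, 0.1599]
tool_rot: [[-0.0, -0.193, -0.981], [-0.0, -0.981, 0.193], [-1.0, 0.0, 0.0]]
ft_force: [-0.5, 0.6, -0.0]
grip_width: 0.0002
```

Run:
```python
from h import *
s=sensors.observe();print(s["position"],s["time_s"],s["ft_force"])
w=get_image("wrist");cv2.imwrite("pics/w2.png",w["img"][:,:,::-1]);print(w["T"].round(4),w["fx"])
a=np.radians(78.6);X=np.array([np.cos(a),np.sin(a)]);Y=np.array([-X[1],X[0]])
for k,(x,y) in PTS.items():
    q=np.array([.485,.148])+x/1e3*X+y/1e3*Y; e=q
    print(k,proj(w,[*q,.093])[0].round(),"5mm drop ->",(proj(w,[*q,.093])-proj(w,[*q,.098]))[0].round(1))
A,B=[cv2.imread(f"pics/w{i}.png")[200:300,270:640] for i in(1,2)]
cv2.imwrite("pics/w12.png",cv2.resize(np.vstack([A,B]),None,fx=2.1,fy=2.1))
```

```text
[0.53733673 0.20444601 0.15992912] 18.5 [-0.46723461  0.63839425 -0.00387678]
[[-0.1926  0.945   0.2644  0.6039]
 [-0.9813 -0.1855 -0.0519  0.1939]
 [ 0.     -0.2694  0.963   0.2765]
 [ 0.      0.      0.      1.    ]] 398.1842667641079
corner1 [327. 273.] 5mm drop -> [-0.2 -3.5]
side12 [460. 274.] 5mm drop -> [-3.5 -3.5]
corner2 [593. 274.] 5mm drop -> [-6.9 -3.5]
side23 [578. 352.] 5mm drop -> [-6.2 -5.2]
corner3 [564. 421.] 5mm drop -> [-5.5 -6.5]
side34 [444. 421.] 5mm drop -> [-2.8 -6.5]
tab [325. 420.] 5mm drop -> [-0.1 -6.5]
```

View pics/w12.png

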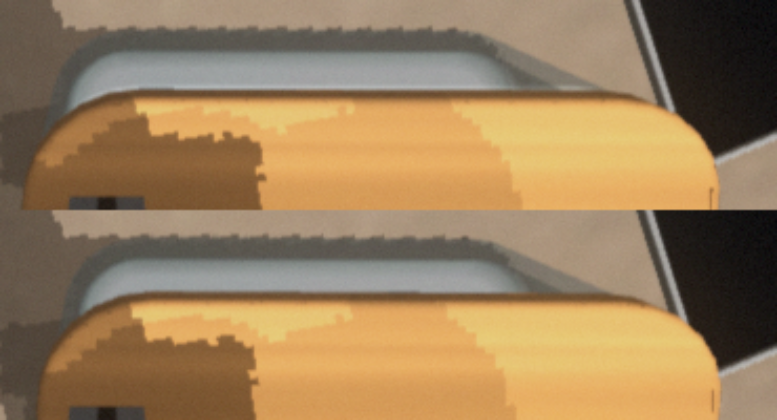

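The two wrist views match. In the lower one (after) the back edge of the lid sits about 3 px closer to the glass outline along its whole length, with no tilt between corner1 and corner2. All the checks are consistent with the lid being home. The tips hover 42 mm clear, so I'm handing in.

```bash
python3 -c "
from rig import workorder,sensors
print(sensors.observe()['ft_force']);print(workorder.close_job())"
```

```text
[-0.06677987 -0.09308707 -0.55126163]
the job is handed in; nothing more can be done
None
```

I pressed the larger lid down corner by corner with closed fingertips, in the order asked: corner1, corner2, corner3, then the tab corner. The job was handed in at about 18.5 s. The last checks are consistent with the lid being flush, but the images cannot resolve better than about 0.5 mm.

**Pressing:** each corner went down until the force rose and the height stopped changing. The final presses were about 21, 14, 20 and 19 N, above the 5 to 10 N a corner needs, because I pushed on to feel the stop on the glass.

**Sliding between corners:** I slid along each side at mostly 0 to 2 N, with brief readings of 4.7, 4.9 and 6.7 N. Contact was lost or nearly so in a few places:
- just past side12, where I went back about 8 mm and touched it again at 1.7 N;
- on the way into corner2;
- after corner3, for about 30 mm before side34.

**Lid height:** the camera fit put the corner drops at 4.3, 4.1, 4.5 and 4.9 mm (corner1, corner2, corner3, tab). A 5 mm drop was expected. The fingertip heights at the stops agreed within 0.7 mm, with corner1 and corner2 the higher ones, probably because the lid was still tilted when they were pressed.

**Failed or weaker checks:**
- My first outline fit failed: bad step size, and the arm was blocking the scene view.
- A rough scene-view pixel comparison suggested smaller drops, about 3 mm at corner1.

**Everything else:** the lid shifted by less than 1 mm. The scene camera's before/after comparison showed nothing else moved, and the robot was touching nothing at hand-in.

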